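# Refit the return spring of a turntable's locking lever

### The job

Refit the return spring of the turntable's locking lever: take the coil spring out of its white well and thread it, bent-in tail first, over the upright grooved rod, twisting it gently whenever it snags instead of forcing it, until it sits fully home on the seat at the foot of the rod. Then swing the red lever over and down until it rests on the spring, and let go. Leave everything else on the board and counter where it is.

Things in the scene. Friction and masses are not known exactly. Their poses are not given: they have to be found in the camera images.
- spring_center (a point): Steel compression spring, 50 mm long, 30.6 mm outside, 25 mm inside, wire 2.8 mm, 32 g, upright in one of two white wells (either). This point is on its axis at half height; z is along the axis. Pinch it by its top 21 mm: its lower half can then give, sliding up into the upper half by up to 8 mm at 0.7 N per mm, then solid. More than 25 N on it damages it.
- spring_foot (a point): Centre of the spring's lower end, on its axis, 25 mm below spring_center. Here the wire's end is bent inwards as a straight tail, pressed square (2.8 mm), flush with the underside, on the spring's own +x side, reaching from the coil to 6.8 mm from the axis.
- turntable: Grey plastic turntable base (foot 164 mm across) with a white turning disc, 180 mm, top 40 mm above the board; origin at the centre of its underside, 18 mm above the counter, z up, yaw differs. On its own -x side an outrigger, 18 mm high, carries the spring rod (115 mm from the centre) and the red lever's hinge.
- rod_foot (a point): Centre of the steel seat (38 mm across, 5 mm above the outrigger) at the foot of the upright steel guide rod, where the seated spring's lower end lies. Turntable's axes. The rod is 22 mm thick for 58 mm above the seat, with two lengthwise grooves on opposite sides, 5.2 mm wide, 6 mm deep, open at the top. The spring's tail must run down either of them.
- rod_shoulder (a point): On the rod's axis, 58 mm above rod_foot, at the grooves' upper ends (outer edge chamfered 1.2 mm); a nose 10 mm thick stands 8 mm higher. Off a groove the tail lands on the flat shoulder here and stops. The rod is screwed in tight at any angle: the grooves' angle is not reported (this point has the turntable's axes), so feel or look for it; at most 90 degrees of twist either way finds one.
- lever_hinge (a point): Middle of the red lever's horizontal hinge, 70 mm from the rod's axis on the turntable's +y side and 50 mm above rod_foot. It has the turntable's axes; the hinge runs along the turntable's x.
- lever_bar (a point): Middle of the black cross bar (12 mm thick, 26 mm long, along the turntable's x) at the free end of the red lever, 125 mm from the hinge (and 2 mm above it when the lever is level): the place to pinch by its two ends, from above. The lever is a slotted plate 34 mm wide, 4 mm thick.
- lever (a joint): Angle of the red lever in rad: 0 is level, pointing to the turntable's -y, the rod in its slot and the plate resting on the seated spring; it grows as the lever swings up and over; about 3 (as it starts) is folded back towards +y. Friction (0.07 N m) keeps it where it is left. Pressed below 0 against the spring it stops at -0.08 and springs back.
- well_a: White ceramic well, 96 mm across, 22 mm high, floor 5 mm thick; the origin is at the centre of its underside. It holds the spring.
- well_b: White ceramic well like the other; it holds a brass thumb nut, not needed.
- jar: Small glass jar with a dark screw cap, 48 mm in diameter, 58 mm high; origin under its centre. Leave it alone.
- burnisher: Burnishing tool with wooden handle, 165 mm long, lying on the board. Leave it alone.
- silicone_block: Orange silicone block 70 x 45 x 25 mm. Leave it alone.
- mug: Blue mug, 76 mm in diameter, 85 mm high, on the counter. Leave it alone.
Not all that is in view belongs to the job. Of the things like the part that bears spring_center, leave any that is green or yellow; of the rest the larger one is meant.

How it is judged:
On the way:
1. the spring stands fully home on the seat around the rod while the lever is still open (z of spring_foot in the frame of rod_foot below 0.003 m and horizontal distance between spring_foot and rod_foot below 0.004 m and angle between spring_foot's own z axis and vertical below 0.12 rad and value of joint lever above 0.5 rad), for 0.2 s.
At the end, for the whole second after the job is handed in: The spring stands around the rod with its lower end within 3 mm of the seat and within 4 mm of the rod's axis, upright within 7 degrees, and the red lever is down on it (angle between -0.06 and 0.07 rad); the robot has let go (z of spring_foot in the frame of rod_foot below 0.003 m and horizontal distance between spring_foot and rod_foot below 0.004 m and angle between spring_foot's own z axis and vertical below 0.12 rad and value of joint lever between -0.06 and 0.07 rad); the robot touches nothing.
It fails at once if the spring is forced: more than 25 N between it and the rod, its seat or the lever (contact force between spring and turntable above 25 N).
It fails at once if a bystander is moved by more than 30 mm (distance of any of well_a, well_b, jar, burnisher, silicone_block, mug from where it was at the start of the episode above 0.03 m).
It also fails if it takes over 72 s, if anything falls off the work surface, if the arm or the gripper's body presses on something with over 40 N, if the wrist force passes 120 N, or if a joint passes its speed limit or range.

### The arm

A 6-joint arm with a two-finger parallel gripper is mounted at the origin on the work surface. World frame = base frame: x ahead of the robot, y to its left, z up, the work surface at z = 0. Lengths are in m, angles in rad, forces in N, time in s.
With the tool pointing down it reaches from about 0.275 to 0.825 m from the base axis. Payload 4.9 kg.
Tool frame: the origin (TCP) lies midway between the tips of the shut fingers; the grasp point (between the pads) lies 19 mm behind it (bot.grip_depth is the distance from the TCP to the grasp point, in m); y points along the fingers, x is the direction in which the jaws open and shut, and the axes are right-handed (so a half turn about y gives the same grasp; the last joint's range is limited). The gripper opens to 85 mm and grips with 20 to 120 N. Pads are 22 mm wide; open, the fingers measure 114 mm over their backs; the gripper's body (76 mm by 85 mm) begins 54 mm behind the grasp point. The pads swing forward as they close: fully open they stand 13 mm farther back than shut.
Start: joints at [1.028, 0.326, -0.193, 1.052, 0, 1.437], TCP at [0.219, 0.505, 0.209] pointing down, gripper open.
Joint ranges: [-2.65, 2.65], [-0.97, 1.79], [-1.3, 1.35], [-1.93, 2.1], [-1.47, 1.37], [-3.14, 3.14]. Speed limits (rad/s): [2.57, 2.57, 3.14, 3.14, 3.14, 3.14].

### API

Orientations are given as a unit quaternion [w, x, y, z].
In Python, from cell import bot gives the robot as it stands. Calls block until the motion is done:
- bot.move_pose(position, orientation): joint-space move of the TCP to a pose.
- bot.move_linear(position, speed=0.15, rotation=None, until_force=None): straight line of the TCP; rotation=None keeps the orientation; speed is the mean speed in m/s. With until_force (N) it stops when the force on the tool has changed by that much, and returns True; else False.
- bot.goto_joints(angles): joint-space move.
- bot.set_gripper(opening, grasp_force=None): opening from 0.0 (shut) to 1.0 (fully open); grasp_force is the grip in N (None keeps the last); returns when the fingers have stopped.
- bot.wait(seconds).
- bot.solve_ik(position, orientation): joint angles nearest the present ones, or None.
- bot.camera(name): name is "scene" or "side" or "wrist"; returns the picture (400x640x3 uint8, red, green, blue); there is no depth.
- bot.calibration(name): a dict with "mtx" (3x3 intrinsics, pixels), "extrinsics" (4x4, takes a point from world to camera coordinates); the wrist camera has in their place "hand_eye" (4x4, takes a point from camera to tool coordinates, whose origin is the TCP and whose axes are the tool frame's). Camera axes: x right, y down, z forward; pixel columns grow to the right and rows downward; lengths in m; the calibration is good to about 2 mm. A picture is of the moment at which its call begins: read the wrist's pose just before it. calibration takes no time and is no camera call.
A pose or a line that the arm cannot do raises bot.PlanningError and nothing moves.
- bot.close_job(): hands the job in, once; it reports no verdict.
Trained networks look in the newest picture that a camera, given by its name, has taken for a name from the list of things; names that differ only in an ending like _2 or _b are one class to them, and where a whole thing is asked for, a point or a joint stands for the part that bears it (a point fixed in the world has none). Each returns a list of dicts, best first, with "confidence" (0 to 1); they miss things now and then, are a little off and sometimes report something else, mostly with a low value. They report only what shows in the picture. A call takes as long as a camera call. They do not tell look-alikes from the thing itself.
- bot.search_frame(camera, thing): "bbox" ([left, top, width, height] in pixels, round what is visible of it).
Readings, each from a call of its own:
- bot.read_clock(): time.
- bot.read_joint_positions(): joint angles.
- bot.read_joint_vel(): joint speeds.
- bot.read_joint_efforts(): joint torques, N m.
- bot.read_position(): TCP position.
- bot.read_tool_rot(): TCP orientation.
- bot.read_ft_force(): force on the tool from outside, world axes, zero at the start.
- bot.read_moment(): the same for the moment, N m.
- bot.read_gripper_width(): opening from 0.0 (shut) to 1.0 (fully open).
Only numpy, scipy, OpenCV 4.12 (cv2) and the standard library are available. Lean on these libraries where they do the work, as an engineer would, in place of code of your own. Each camera call takes 0.05 s, during which the arm holds its last target.

## Working session

There is one attempt and no reset: what is moved stays moved. The work goes in short steps, each a Python script; the robot and the scene stay as the last script left them, time stands still between calls to the robot, and variables do not carry over. Pictures are saved under pics/ and viewed, and the job is handed in when it is done.

```bash
ls; mkdir -p pics
python3 - <<'E'
from cell import bot
import cv2,numpy as np
np.set_printoptions(precision=4,suppress=True)
for n in ["scene","side","wrist"]:
    im=bot.camera(n); cv2.imwrite(f"pics/{n}0.png",im[:,:,::-1])
    c=bot.calibration(n); print(n,{k:np.array(v) for k,v in c.items()})
    for t in ["spring_center","turntable","well_a","lever_bar","rod_shoulder","jar","mug"]:
        print(t,[(np.round(d['bbox']),round(d['confidence'],2)) for d in bot.search_frame(n,t)])
print(bot.read_clock(),bot.read_position(),bot.read_tool_rot(),bot.grip_depth)
E
```

```text
pics
scene {'mtx': array([[422.6597,   0.    , 322.9182],
       [  0.    , 422.6597, 196.2943],
       [  0.    ,   0.    ,   1.    ]]), 'extrinsics': array([[ 0.7296,  0.6838, -0.0055, -0.371 ],
       [ 0.5733, -0.616 , -0.5403, -0.3017],
       [-0.3729,  0.3911, -0.8414,  1.4642],
       [ 0.    ,  0.    ,  0.    ,  1.    ]])}
spring_center [(array([293., 245.,  16.,  16.]), 0.66), (array([245., 275.,  15.,  16.]), 0.64), (array([271., 320.,   5.,  10.]), 0.62), (array([268., 293.,   8.,   6.]), 0.54)]
turntable [(array([338., 131.,  79., 106.]), 0.79), (array([291., 244.,  18.,  18.]), 0.41)]
well_a [(array([252., 212.,  34.,  30.]), 0.83), (array([284., 237.,  39.,  34.]), 0.58)]
lever_bar [(array([371., 128.,  42.,  33.]), 0.85), (array([286., 238.,  37.,  33.]), 0.25)]
rod_shoulder [(array([339., 128.,  78., 106.]), 0.79), (array([315., 143.,  48.,  25.]), 0.26)]
jar [(array([338., 263.,  18.,  25.]), 0.6)]
mug [(array([338.,  91.,  31.,  35.]), 0.96)]
side {'mtx': array([[488.2597,   0.    , 307.589 ],
       [  0.    , 488.2597, 192.9984],
       [  0.    ,   0.    ,   1. 
[... 541 characters left out ...]
.,  40.,  33.]), 0.71)]
lever_bar []
rod_shoulder [(array([265., 126., 101.,  81.]), 0.63)]
jar [(array([387., 213.,  17.,  28.]), 0.59)]
mug [(array([178., 148.,  40.,  37.]), 0.67)]
wrist {'mtx': array([[359.6351,   0.    , 320.0793],
       [  0.    , 359.6351, 201.1405],
       [  0.    ,   0.    ,   1.    ]]), 'hand_eye': array([[ 1.    , -0.0001, -0.0004,  0.001 ],
       [ 0.0003, -0.2932,  0.956 , -0.1644],
       [-0.0002, -0.956 , -0.2932,  0.0744],
       [ 0.    ,  0.    ,  0.    ,  1.    ]])}
spring_center []
turntable []
well_a []
lever_bar []
rod_shoulder []
jar []
mug [(array([200., 316.,  30.,  72.]), 0.77)]
1.2 [0.2186 0.5047 0.2094] [-0.5911  0.5911  0.3881 -0.3881] 0.0187
```

View images.

Run:
```python
import cv2,numpy as np
a=cv2.imread("pics/scene0.png")[80:360,200:460]; b=cv2.imread("pics/side0.png")[100:340,150:450]
cv2.imwrite("pics/scene0c.png",cv2.resize(a,None,fx=2.1,fy=2.1,interpolation=2)); cv2.imwrite("pics/side0c.png",cv2.resize(b,None,fx=2.5,fy=2.5,interpolation=2))
```

```text
(no output)
```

View pics/scene0c.png

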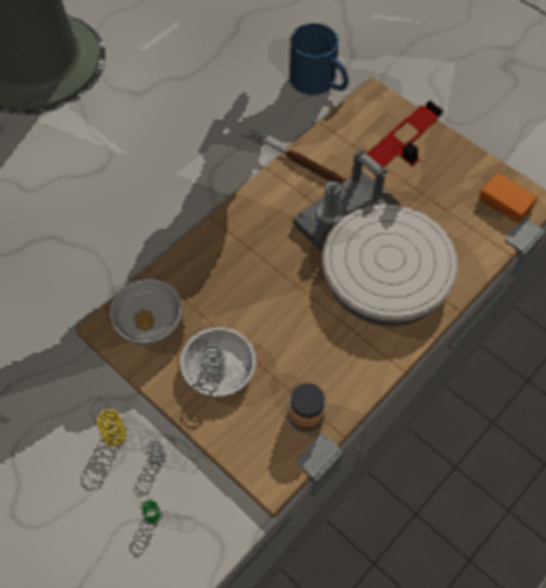

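View pics/side0c.png

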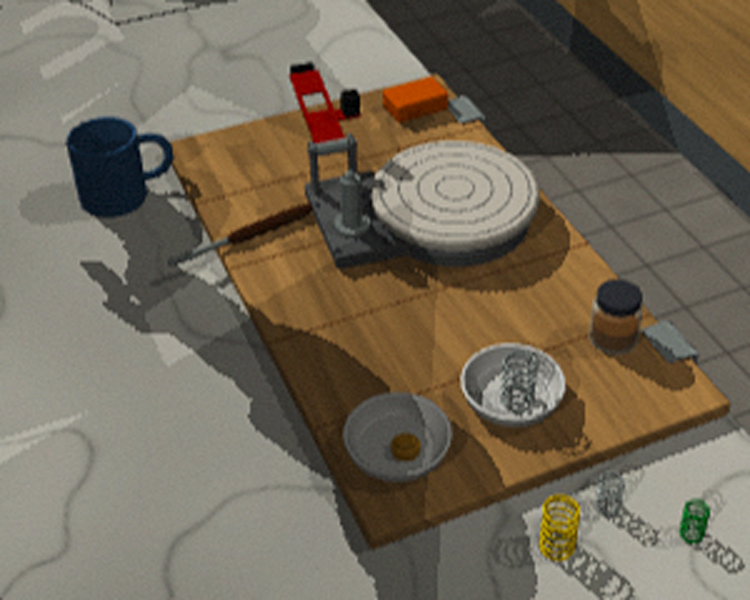

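View pics/wrist0.png

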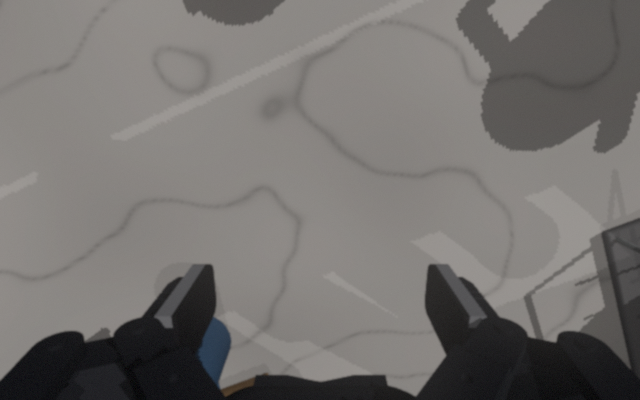

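```bash
cat > h.py <<'E'
from cell import bot
import cv2,numpy as np
from scipy.spatial.transform import Rotation as R
np.set_printoptions(precision=4,suppress=True)
def q2R(q): return R.from_quat([q[1],q[2],q[3],q[0]])
def R2q(r): q=r.as_quat(); return [q[3],q[0],q[1],q[2]]
def cam(n):
    c=bot.calibration(n); K=np.array(c['mtx'])
    if n=='wrist':
        T=np.eye(4);T[:3,:3]=q2R(bot.read_tool_rot()).as_matrix();T[:3,3]=bot.read_position()
        return K,np.linalg.inv(T@np.array(c['hand_eye']))
    return K,np.array(c['extrinsics'])
def plane(KE,uv,z):
    K,E=KE; C=-E[:3,:3].T@E[:3,3]; d=E[:3,:3].T@np.linalg.solve(K,[uv[0],uv[1],1]); return C+d*(z-C[2])/d[2]
def proj(KE,p):
    K,E=KE; x=K@(E[:3,:3]@np.array(p)+E[:3,3]); return x[:2]/x[2]
def tri(KEs,uvs):
    Ps=[K@E[:3] for K,E in KEs]
    x=cv2.triangulatePoints(Ps[0],Ps[1],np.float64(uvs[0]).reshape(2,1),np.float64(uvs[1]).reshape(2,1)).ravel(); return x[:3]/x[3]
def save(im,n,f=1): cv2.imwrite(f"pics/{n}.png",cv2.resize(im,None,fx=f,fy=f)[:,:,::-1])
def down(a):
    "tool y down, tool x (jaw axis) horizontal at world yaw a"
    x=[np.cos(a),np.sin(a),0];y=[0,0,-1];z=np.cross(x,y)
    return R.from_matrix(np.array([x,y,z]).T)
E
python3 - <<'E'
from h import *
S,D=cam('scene'),cam('side')
f=lambda p:(p[0]/2.1+200,p[1]/2.1+80); g=lambda p:(p[0]/2.5+150,p[1]/2.5+100)
for n,a,b,z in [("spring",(212,365),(522,382),.048),("disc",(391,259),(455,188),.058),("rodtop",(333,186),(350,178),.107),("wella",(218,355),(512,385),.040),("wellb",(147,305),(397,435),.04),("bar?",(434,107),(302,69),.1),("knob",(411,152),(350,102),.05)]:
    a,b=f(a),g(b); print(n,tri([S,D],[a,b]),plane(S,a,z),plane(D,b,z))
q=q2R(bot.read_tool_rot()).as_matrix();print(q)
E
```

```text
spring [ 0.6185 -0.2021  0.046 ] [ 0.6189 -0.2021  0.048 ] [ 0.6176 -0.2043  0.048 ]
disc [0.6869 0.0707 0.0534] [0.6884 0.0679 0.058 ] [0.6841 0.0655 0.058 ]
rodtop [0.5707 0.0825 0.0968] [0.5742 0.0775 0.107 ] [0.566  0.0686 0.107 ]
wella [ 0.6133 -0.1882  0.0346] [ 0.6117 -0.1846  0.04  ] [ 0.6117 -0.1973  0.04  ]
wellb [ 0.4934 -0.1997  0.0351] [ 0.4924 -0.1967  0.04  ] [ 0.4929 -0.2077  0.04  ]
bar? [0.5923 0.2751 0.113 ] [0.5858 0.2874 0.1   ] [0.5992 0.2932 0.1   ]
knob [0.6169 0.1912 0.1111] [0.5928 0.2362 0.05  ] [0.6505 0.2768 0.05  ]
[[ 0.3975  0.     -0.9176]
 [ 0.9176 -0.      0.3975]
 [-0.     -1.     -0.    ]]
```

Run:
```python
from h import *
a=np.pi/2; r=down(a); q=R2q(r)
rod=np.array([.571,.075])
bot.move_pose([rod[0]+.074,rod[1]+.04,.26],q)
K=cam('wrist'); im=bot.camera('wrist'); save(im,'w1')
print([np.round(d['bbox']) for d in bot.search_frame('wrist','rod_shoulder')],proj(K,[*rod,.107]))
print([(np.round(d['bbox']),d['confidence']) for d in bot.search_frame('wrist','lever_bar')])
bot.move_linear([rod[0]+.074,rod[1],.13])
K=cam('wrist'); im=bot.camera('wrist'); save(im,'w2'); print(proj(K,[*rod,.107]),bot.read_clock(),bot.read_joint_positions())
print(K[1])
```

```text
[array([192.,  56., 326., 224.])] [270.7394  91.4643]
[(array([348.,  82., 169.,  80.]), 0.64)]
[318.1675  89.387 ] 4.5417 [ 0.0026  0.5644 -0.0224  0.9818  0.0001  0.0022]
[[-0.0001  1.     -0.0003 -0.0759]
 [ 0.9556  0.0002  0.2948 -0.6331]
 [ 0.2948 -0.0002 -0.9556  0.1138]
 [ 0.      0.      0.      1.    ]]
```

View pics/w1.png

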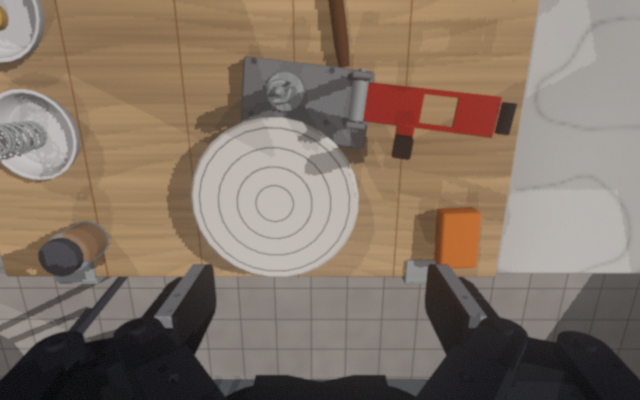

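View pics/w2.png

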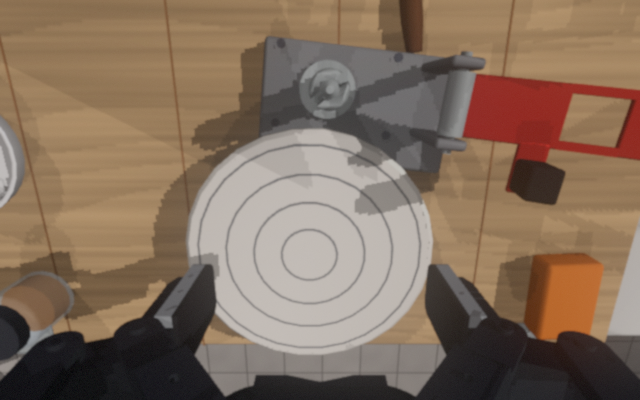

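Run:
```python
import cv2
a=cv2.imread("pics/w2.png")[50:130,285:370]; cv2.imwrite("pics/w2c.png",cv2.resize(a,None,fx=7,fy=7,interpolation=2))
```

```text
(no output)
```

View pics/w2c.png

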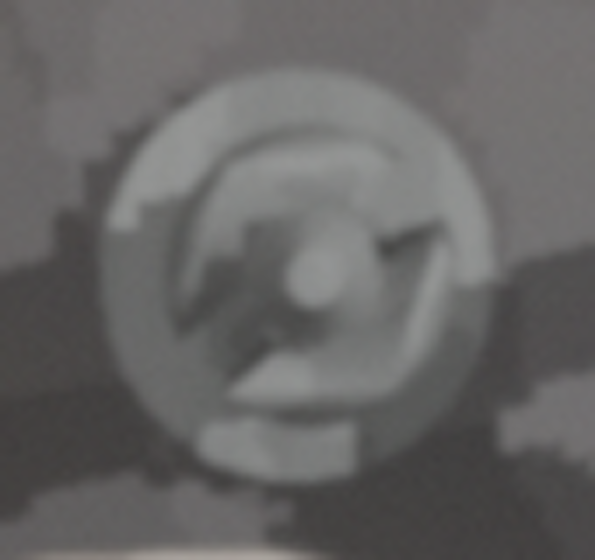

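Run:
```python
from h import *
K=cam('wrist')
print("rod from nose",plane(K,(330,89.3),.107),"shoulder",plane(K,(285+315/7,50+265/7),.099),"seat",plane(K,(285+298/7,50+275/7),.041),"disc",plane(K,(309.5,254.5),.058))
print("hinge",plane(K,(461,62),.091),plane(K,(448,143),.091))
a=np.pi/2; r=down(a); q=R2q(r)
bot.move_linear([.692,-.202,.16],speed=.25)
s0=[.6185,-.202,.073]
bot.move_linear([.692,-.202,.115])
K=cam('wrist'); im=bot.camera('wrist'); save(im,'w3'); u=proj(K,s0).astype(int);print(u)
x,y=u; c=im[max(0,y-55):y+55,x-55:x+55]; save(c,'w3c',6)
print(bot.read_clock())
```

```text
rod from nose [0.5711 0.081  0.107 ] shoulder [0.5704 0.0812 0.099 ] seat [0.571 0.081 0.041] disc [0.6853 0.0684 0.058 ]
hinge [0.5572 0.1509 0.091 ] [0.6001 0.1485 0.091 ]
[316  92]
6.325
```

View pics/w3.png

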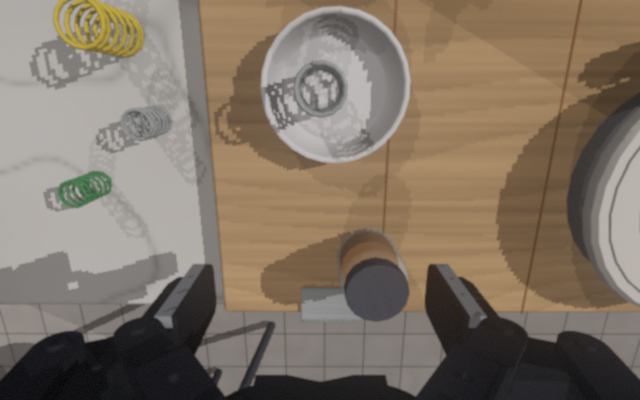

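View pics/w3c.png

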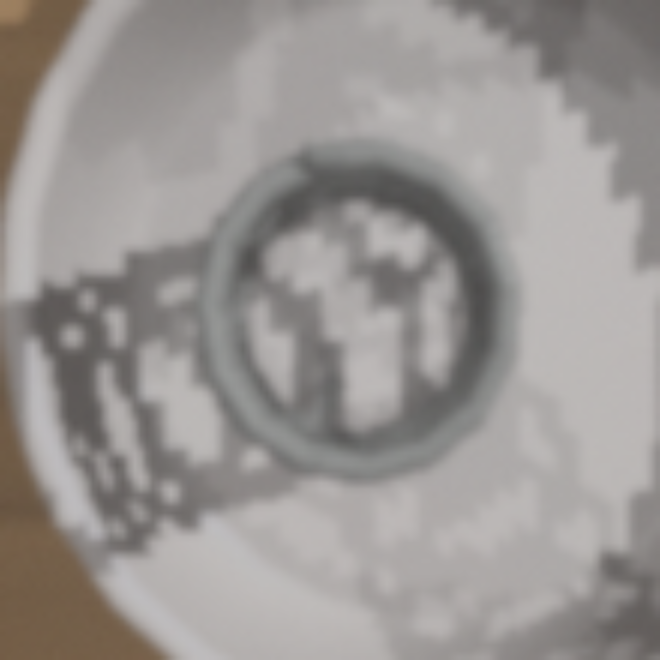

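Run:
```python
from h import *
K=cam('wrist')
s=plane(K,(320.7,88.3),.0716); print("spring top",s,"jar",plane(K,(376,292),.076))
q=R2q(down(np.pi))
p=[s[0],s[1]+.0744,.10]
bot.move_pose(p,q)
bot.move_linear([p[0],p[1],.062],speed=.1)
K=cam('wrist'); ims=[bot.camera('wrist') for _ in range(4)]; im=np.mean(ims,0).astype(np.uint8); save(im,'w4')
x,y=proj(K,s).astype(int); print(x,y,proj(K,s),proj(K,[s[0],s[1],.023]))
c=im[max(0,y-50):y+50,x-50:x+50]
c=cv2.resize(c,None,fx=7,fy=7,interpolation=cv2.INTER_CUBIC); save(c,'w4c')
print(bot.read_clock())
```

```text
spring top [ 0.617  -0.2004  0.0716] jar [ 0.7422 -0.1646  0.076 ]
321 90 [321.5906  90.089 ] [321.1886  90.3086]
8.4083
```

View pics/w4.png

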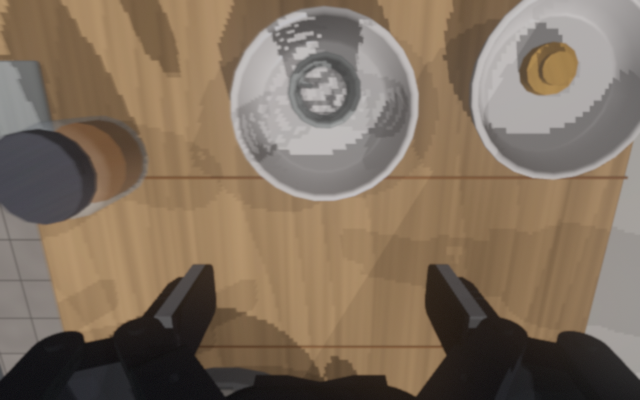

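View pics/w4c.png

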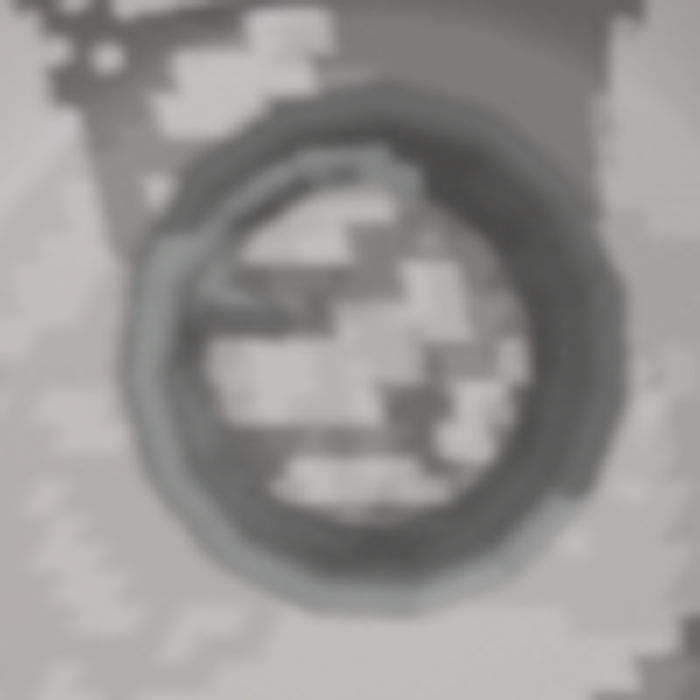

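Run:
```python
import cv2,numpy as np
a=cv2.imread("pics/w4.png")[62:118,293:350]; b=cv2.imread("pics/w3.png")[62:115,293:348]
b=cv2.rotate(b,cv2.ROTATE_90_CLOCKWISE)
o=[]
for c in (a,b):
    c=cv2.resize(c,(395,395),interpolation=cv2.INTER_CUBIC).astype(float)
    o.append(np.clip((c-60)*1.6,0,255).astype(np.uint8))
cv2.imwrite("pics/cmp.png",np.hstack(o))
```

```text
(no output)
```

View pics/cmp.png

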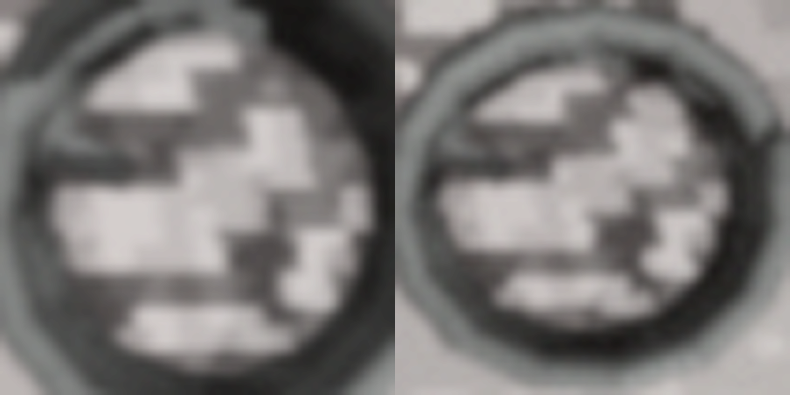

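Run:
```python
from h import *
q=R2q(down(np.pi/2)); S=[.6163,-.2009]
bot.move_linear([.617,-.126,.12],speed=.2)
bot.move_pose([*S,.12],q)
bot.set_gripper(.6,20)
bot.move_linear([*S,.042],speed=.1)
print(bot.read_position(),bot.read_ft_force())
bot.set_gripper(0.0,20)
print(bot.read_gripper_width(),bot.read_ft_force())
save(bot.camera('wrist'),'w5')
bot.move_linear([*S,.16],speed=.12)
print(bot.read_gripper_width(),bot.read_ft_force(),bot.read_clock())
save(bot.camera('wrist'),'w6');save(bot.camera('side')[100:340,150:450],'s6',2.5)
```

```text
[ 0.6169 -0.2012  0.0426] [0.6465 0.2323 0.1331]
0.34754744272593113 [ 0.5867 -0.9359  1.0493]
0.3511524510096377 [-0.6118  0.5265 -0.1458] 13.0167
```

View pics/w6.png

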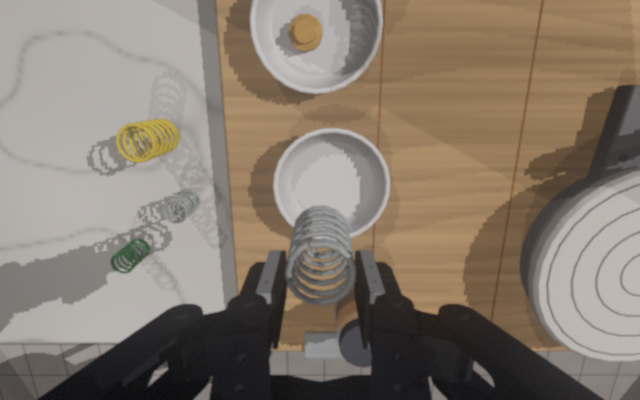

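View pics/s6.png

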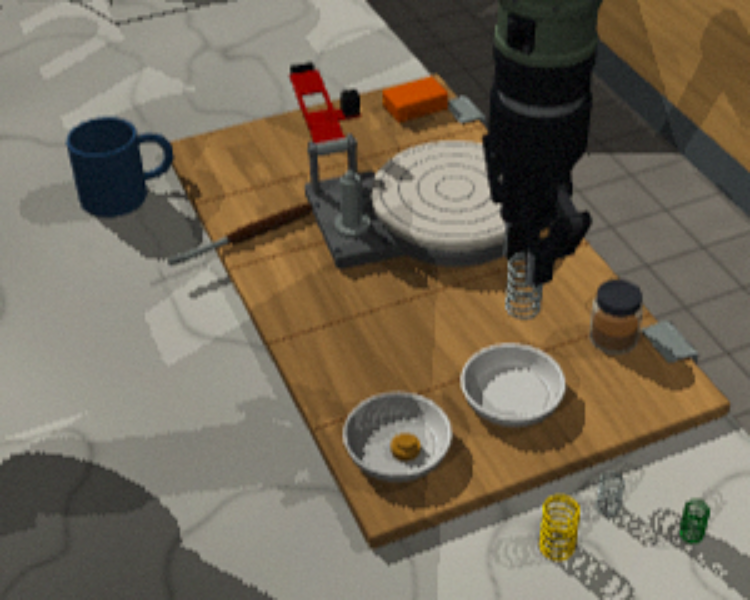

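Run:
```python
from h import *
K=cam('wrist'); p=bot.read_position()
for dz in (.030,.0,-.019): print(dz,proj(K,np.array(p)+[0,0,dz]),[proj(K,np.array(p)+[dx,0,dz]) for dx in(-.015,.015)])
a=cv2.imread("pics/w6.png")[190:320,260:390]; cv2.imwrite("pics/w6c.png",cv2.resize(a,None,fx=5,fy=5,interpolation=2))
```

```text
0.03 [318.4095 276.3234] [array([318.3529, 243.1823]), array([318.4629, 307.5898])]
0.0 [318.6492 246.6851] [array([318.6079, 218.2522]), array([318.6885, 273.7616])]
-0.019 [318.7649 232.3795] [array([318.7301, 206.3044]), array([318.7982, 257.3231])]
```

View pics/w6c.png

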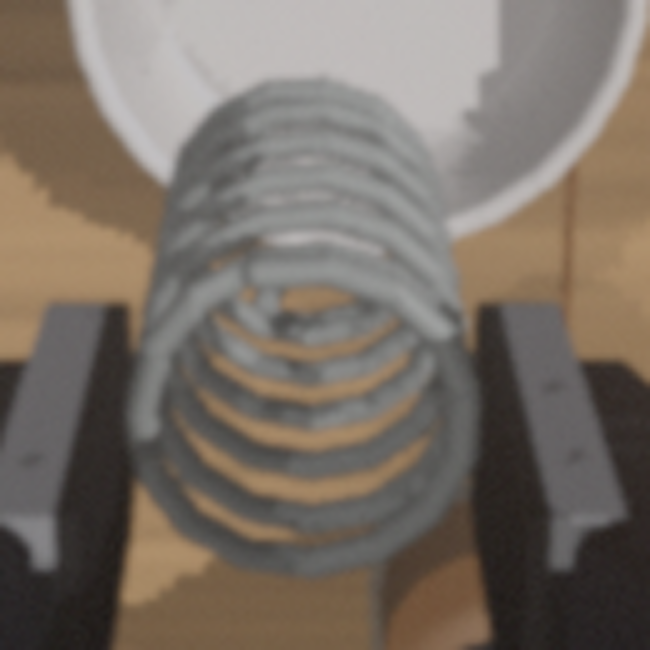

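Run:
```python
from h import *
a=np.radians(61); q=R2q(down(a)); P=[.5719,.0794]
bot.move_pose([*P,.18],q)
bot.move_linear([*P,.134],speed=.08)
p=np.array(bot.read_position()); print(p,bot.read_ft_force(),bot.read_clock())
im=bot.camera('wrist'); save(im[180:320,250:400],'w7',5)
save(bot.camera('side')[110:220,240:370],'s7',6); save(bot.camera('scene')[110:220,310:440],'c7',6)
```

```text
[0.5722 0.0792 0.1342] [ 0.0639  0.2268 -0.0823] 14.9417
```

View pics/w7.png

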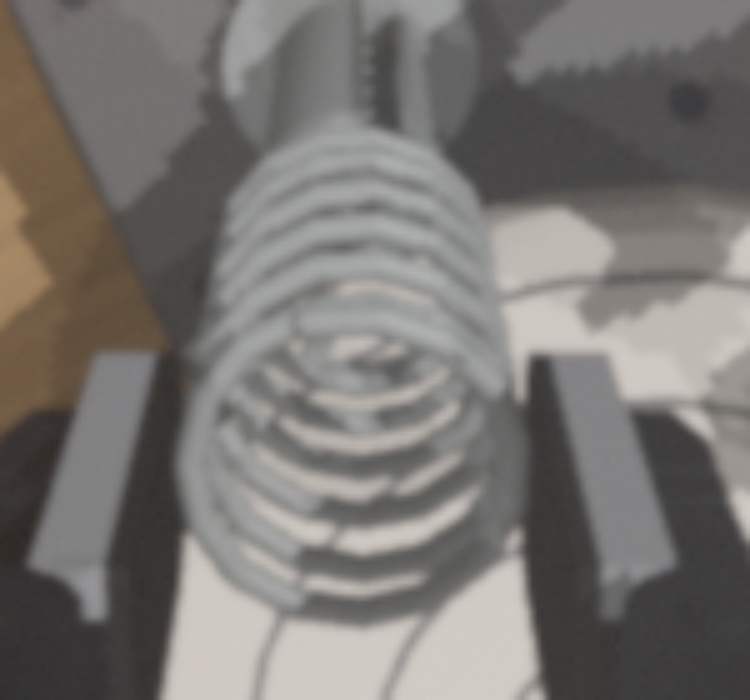

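View pics/s7.png

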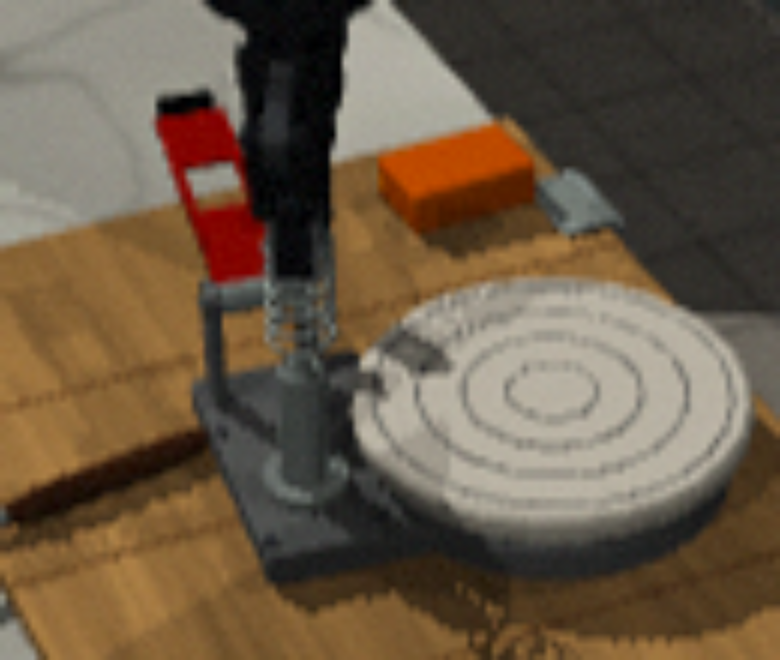

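View pics/c7.png

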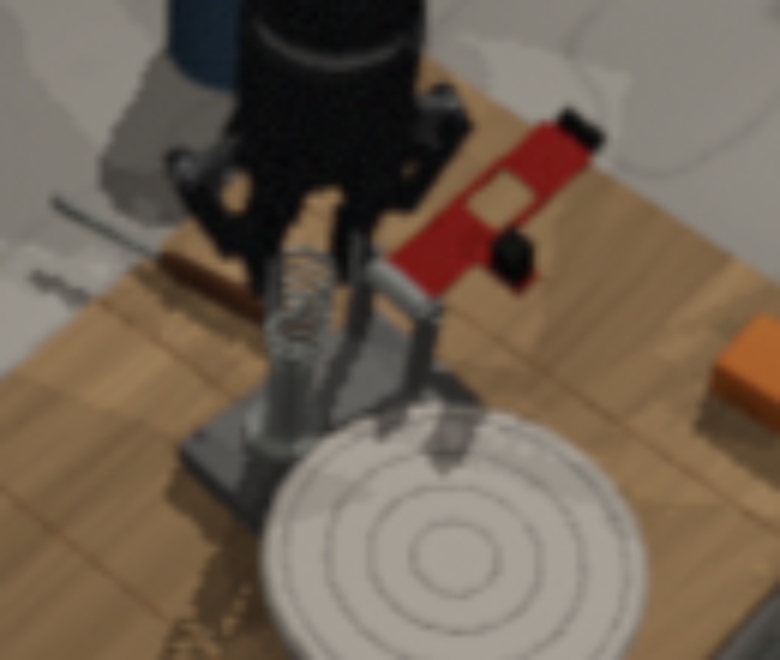

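Run:
```python
from h import *
p=np.array(bot.read_position())
h=bot.move_linear([.5719,.0794,.095],speed=.02,until_force=1.5)
print(h,bot.read_position(),bot.read_ft_force(),bot.read_moment(),bot.read_clock())
save(bot.camera('side')[110:220,240:370],'s8',6)
```

```text
False [0.572  0.0794 0.0951] [-0.062  -0.0685 -0.3231] [ 0.0103 -0.0539  0.0328] 17.1917
```

View pics/s8.png

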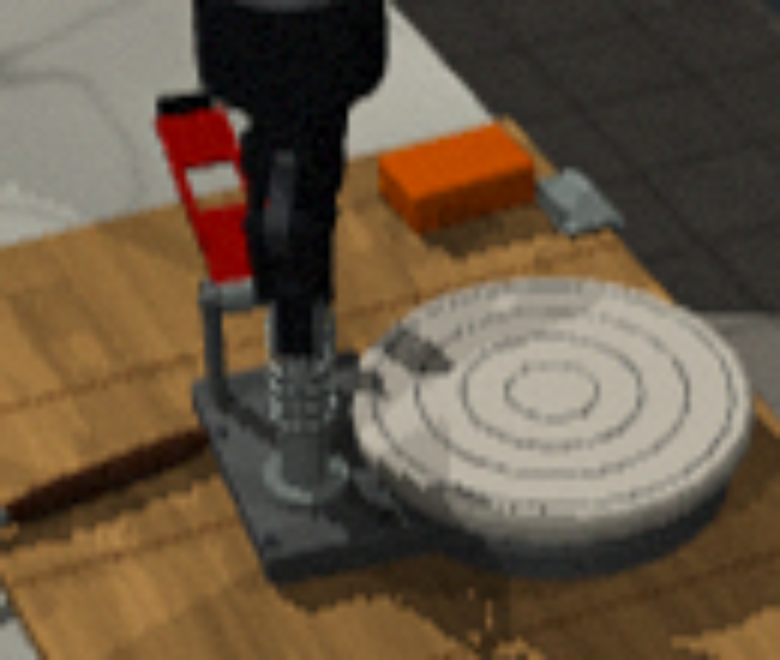

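Run:
```python
from h import *
h=bot.move_linear([.5719,.0794,.0575],speed=.02,until_force=1.5)
print(h,bot.read_position(),bot.read_ft_force(),bot.read_moment(),bot.read_clock(),bot.read_gripper_width())
save(bot.camera('side')[110:220,240:370],'s9',6)
im=bot.camera('wrist'); save(im[180:320,250:400],'w9',5)
```

```text
True [0.5717 0.0795 0.0588] [1.7812 0.3287 1.6364] [ 0.0385 -0.1537 -0.    ] 18.8667 0.3482207017467223
```

View pics/s9.png

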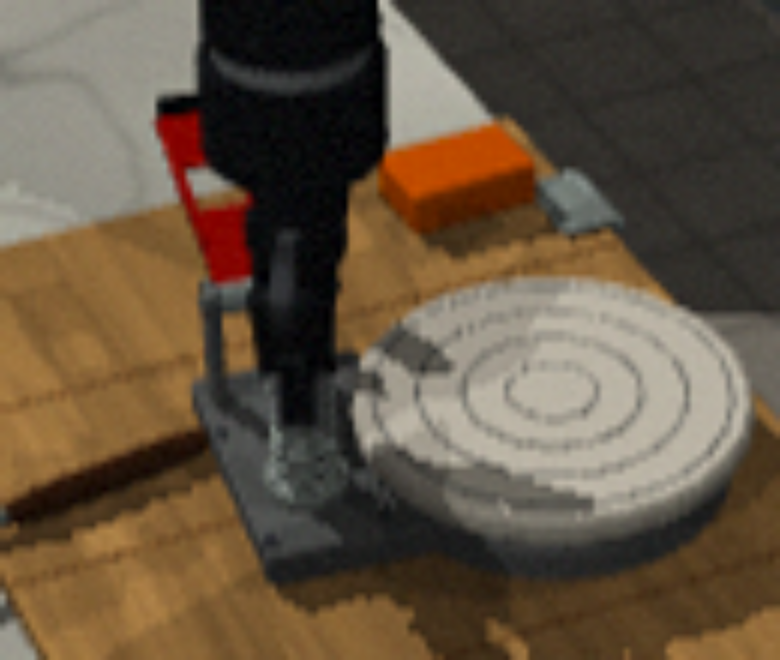

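View pics/w9.png

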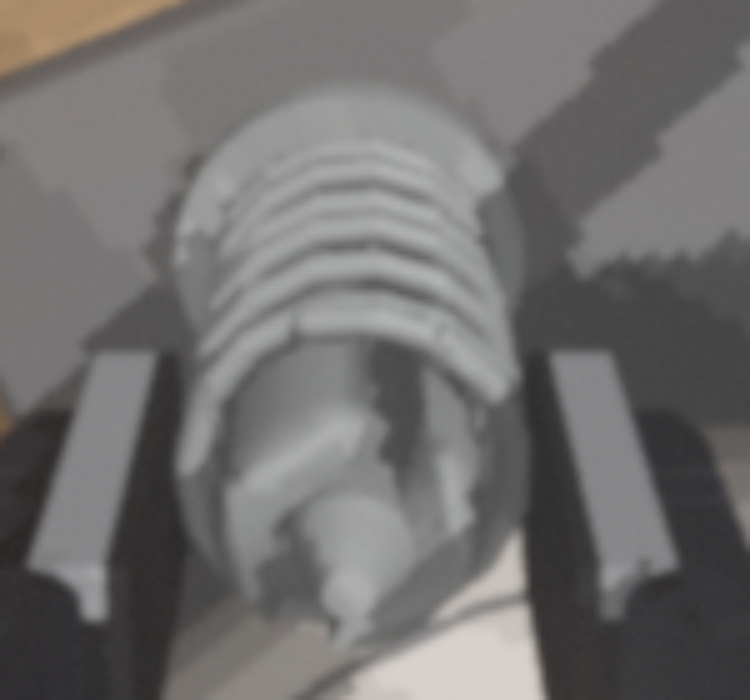

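Run:
```python
from h import *
bot.set_gripper(.52)
print(bot.read_ft_force())
bot.move_linear([.5719,.0794,.16],speed=.12)
p=np.array([.5712,.0798]); a=np.pi/2
bot.move_linear([p[0]+.0744,p[1],.16],speed=.15,rotation=R2q(down(a)))
K=cam('wrist'); im=bot.camera('wrist'); save(im,'w10'); print(proj(K,[*p,.091]),proj(K,[*p,.041]))
save(bot.camera('side')[110:220,240:370],'s10',6)
print(bot.read_clock())
x,y=proj(K,[*p,.091]).astype(int); save(im[y-50:y+50,x-50:x+50],'w10c',6)
```

```text
[ 0.1545  0.4651 -0.2441]
[318.8091  92.4427] [319.0615  92.3398]
21.0167
```

View pics/s10.png

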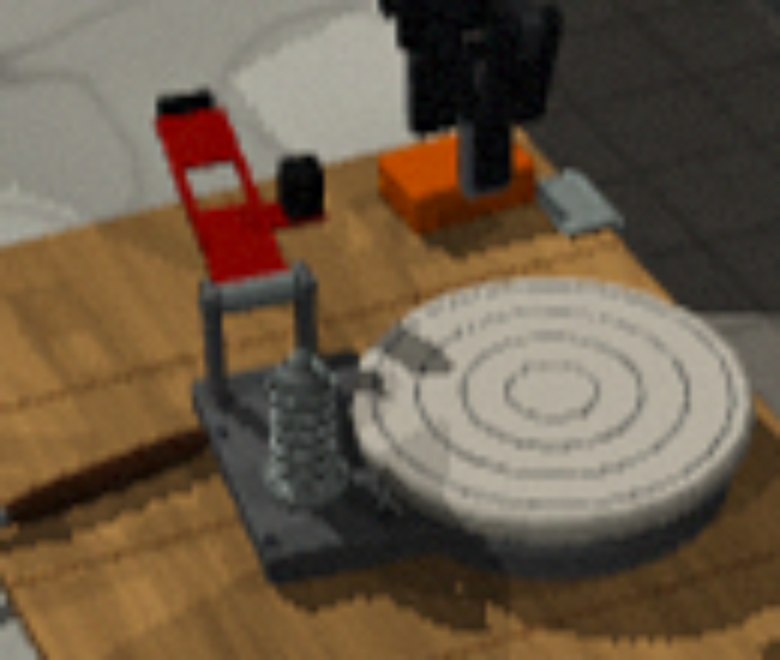

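View pics/w10.png

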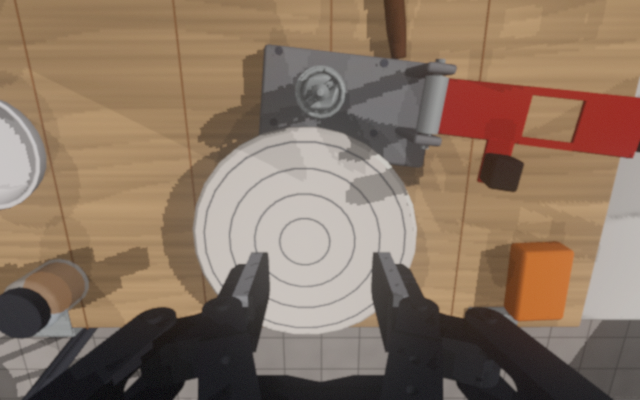

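View pics/w10c.png

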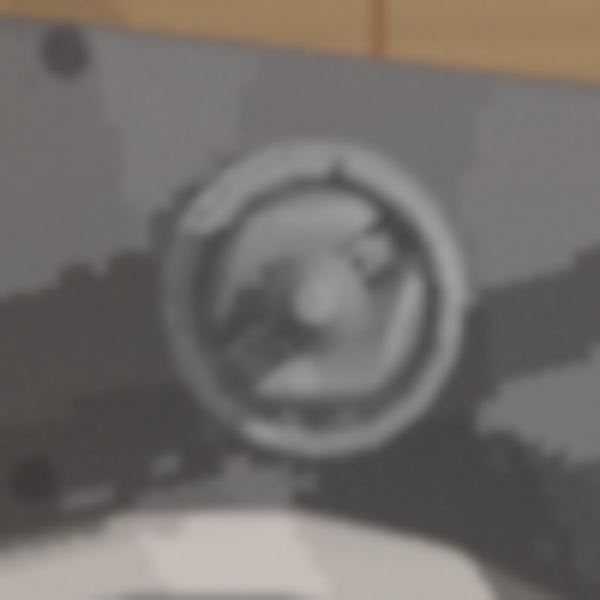

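Run:
```python
from h import *
D=cam('side');S=cam('scene')
save(bot.camera('scene')[110:220,310:440],'c11',6)
for z in (.041,.091,.099,.107):
    print(z,(proj(D,[.5705,.080,z])-[240,110])*6,(proj(S,[.5705,.080,z])-[310,110])*6)
```

```text
0.041 [304.5746 470.3318] [280.1585 424.1137]
0.091 [300.7461 379.7672] [286.6527 364.0471]
0.099 [300.1155 364.848 ] [287.7341 354.0454]
0.107 [299.4796 349.8063] [288.8277 343.9308]
```

View pics/c11.png

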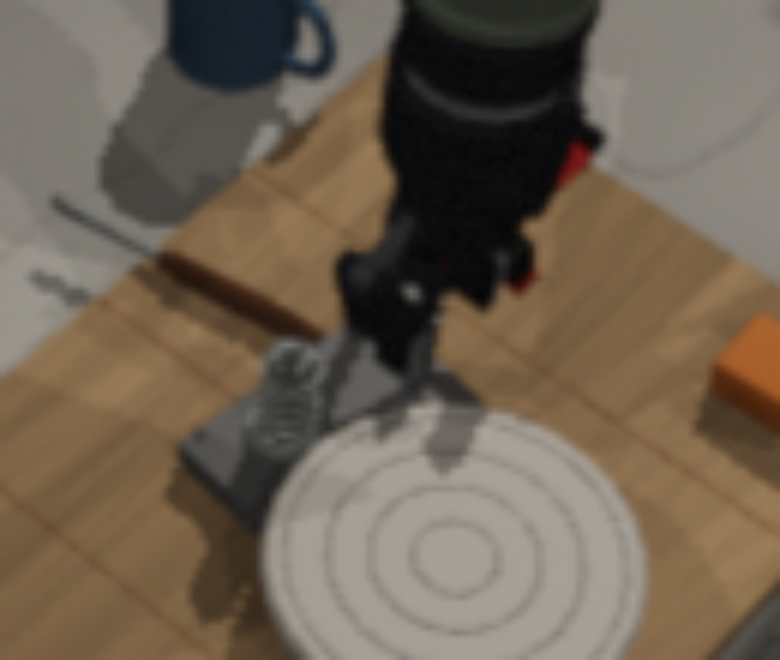

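Run:
```python
from h import *
b=np.array([.5925,.2724,.107])
bot.move_linear([b[0]+.0744,b[1],.16],speed=.25)
K=cam('wrist'); im=bot.camera('wrist'); save(im,'w12'); print(proj(K,b),bot.read_clock())
save(im[40:160,230:370],'w12c',5.5)
```

```text
[320.4364  90.7091] 22.0417
```

View pics/w12.png

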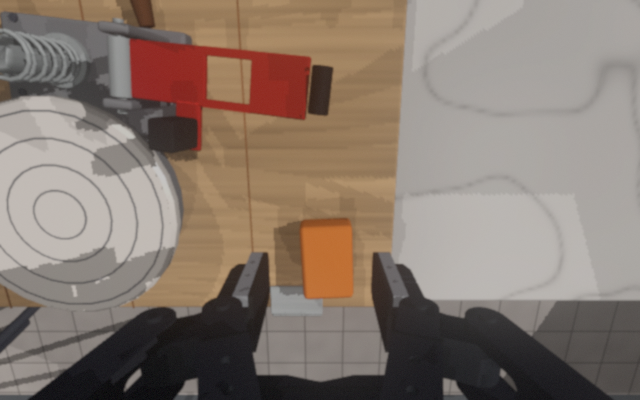

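View pics/w12c.png

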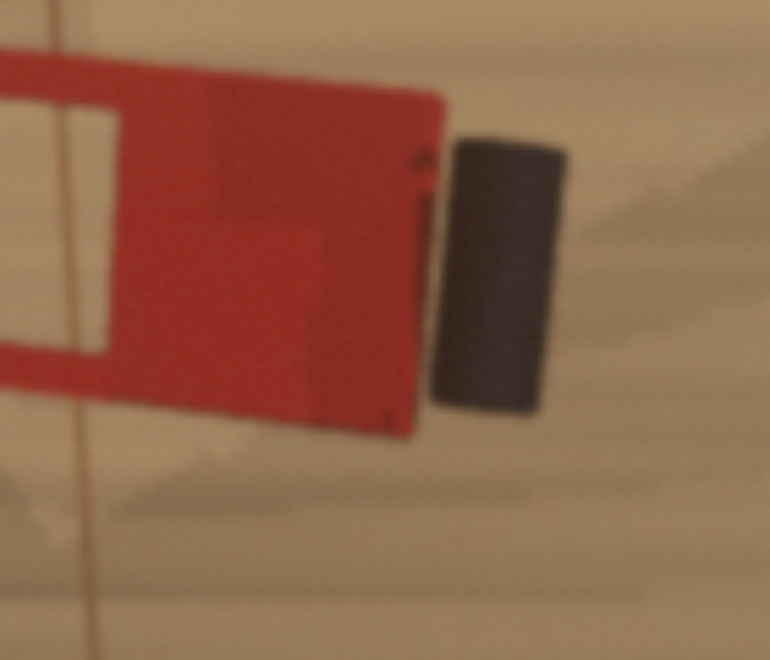

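```bash
cat >> h.py <<'E'
yt=np.array([.110,.994,0]); Hn=np.array([.5789,.1494,.091])
aL=np.radians(173.7); qL=R2q(down(aL))
def bar(f): return Hn+.125*(-np.cos(f)*yt+np.sin(f)*np.array([0,0,1]))+.002*(np.cos(f)*np.array([0,0,1])+np.sin(f)*yt)
E
python3 - <<'E'
from h import *
o=.004*yt-np.array([0,0,.009])
t=bar(3.0)+o; print(t)
bot.set_gripper(.6,30)
bot.move_pose(t+[0,0,.05],qL)
bot.move_linear(t,speed=.1,until_force=4)
print(bot.read_position(),bot.read_ft_force())
save(bot.camera('wrist')[150:400,200:440],'w13',3)
bot.set_gripper(0,30)
print(bot.read_gripper_width(),bot.read_ft_force(),bot.read_clock())
save(bot.camera('wrist')[150:400,200:440],'w14',3)
E
```

```text
[0.593  0.2767 0.0977]
[0.5932 0.2767 0.0979] [-0.137   0.4095  0.0468]
0.003875559348799815 [ 0.645 -0.284 -0.169] 24.8083
```

View pics/w14.png

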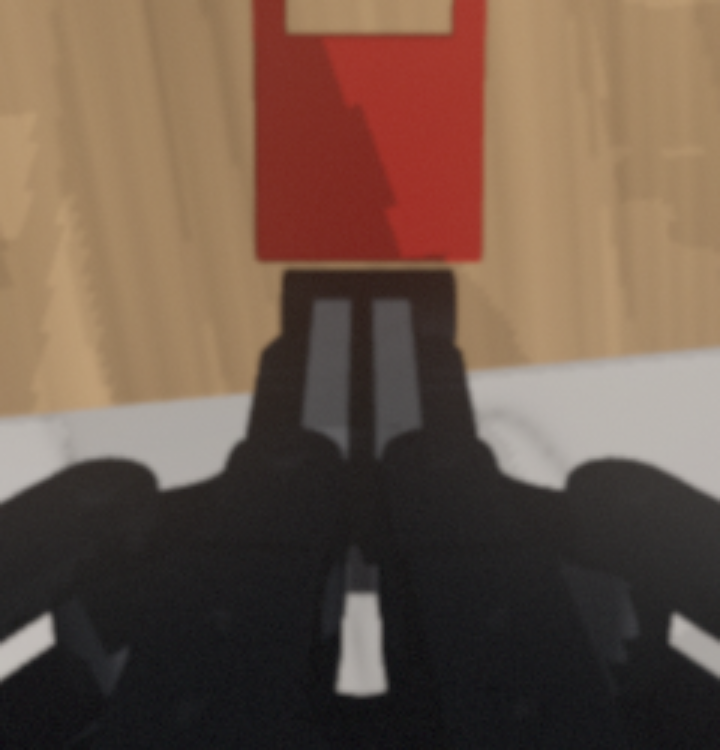

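View pics/w13.png

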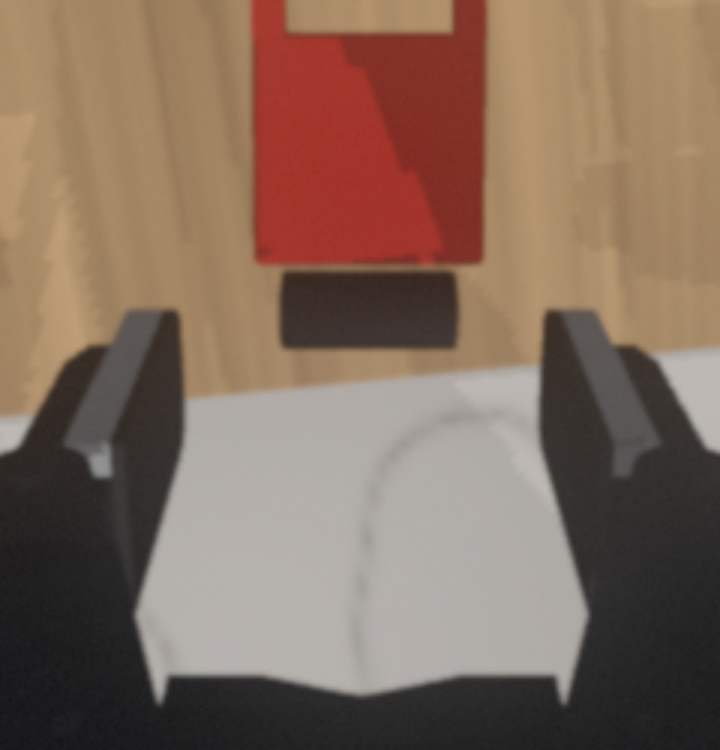

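Run:
```python
from h import *
K=cam('wrist')
print("bar from w12 at heights; from now:")
# bar near end in w14 crop: centre (370,~300?)/3+(200,150); plate end edge at crop y=262
for z in (.08,.09,.1,.107,.113): print(z,plane(K,(200+370/3,150+262/3),z),proj(K,[.5925,.2724,z]))
im=bot.camera('side'); save(im[110:190,240:340],'s14',7)
im=bot.camera('scene'); save(im[100:180,350:450],'c14',7)
```

```text
bar from w12 at heights; from now:
0.08 [0.5923 0.2794 0.08  ] [321.6479 225.4921]
0.09 [0.592  0.2752 0.09  ] [321.7178 232.4425]
0.1 [0.5916 0.271  0.1   ] [321.7953 240.1506]
0.107 [0.5913 0.2681 0.107 ] [321.8548 246.066 ]
0.113 [0.5911 0.2656 0.113 ] [321.9097 251.5229]
```

View pics/s14.png

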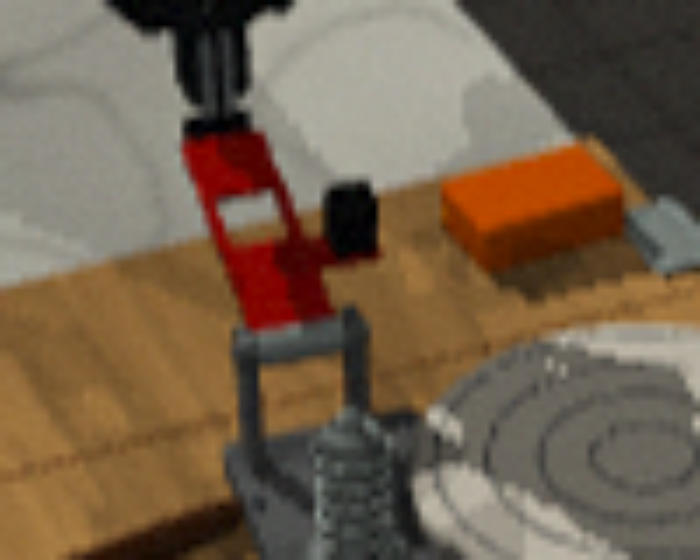

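View pics/c14.png

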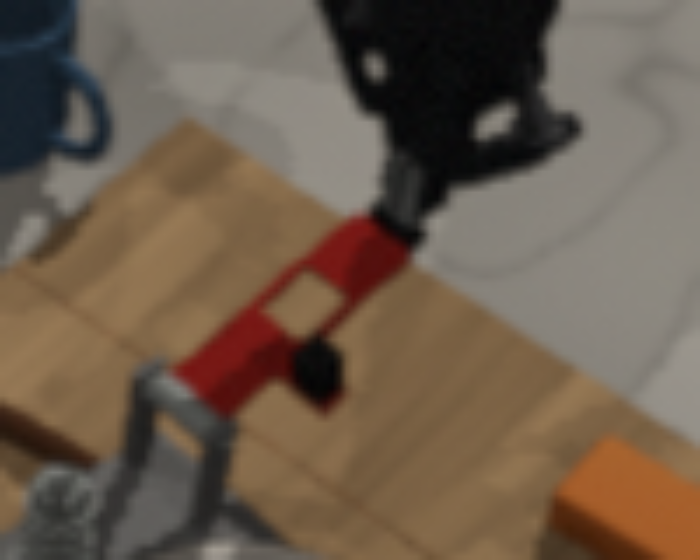

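Run:
```python
from h import *
b=bar(3.0)+.003*yt
for z in (.0935,.0895,.0855,.0815):
    bot.set_gripper(.5,30)
    bot.move_linear([b[0],b[1],z],speed=.06)
    bot.set_gripper(0,30)
    w=bot.read_gripper_width(); print(z,w,bot.read_ft_force(),bot.read_clock())
    if w>.2: break
save(bot.camera('wrist')[150:400,200:440],'w15',3)
save(bot.camera('side')[110:190,240:340],'s15',7)
```

```text
0.0935 0.2755373587676612 [-2.24    0.6825 -0.3072] 26.0083
```

View pics/w15.png

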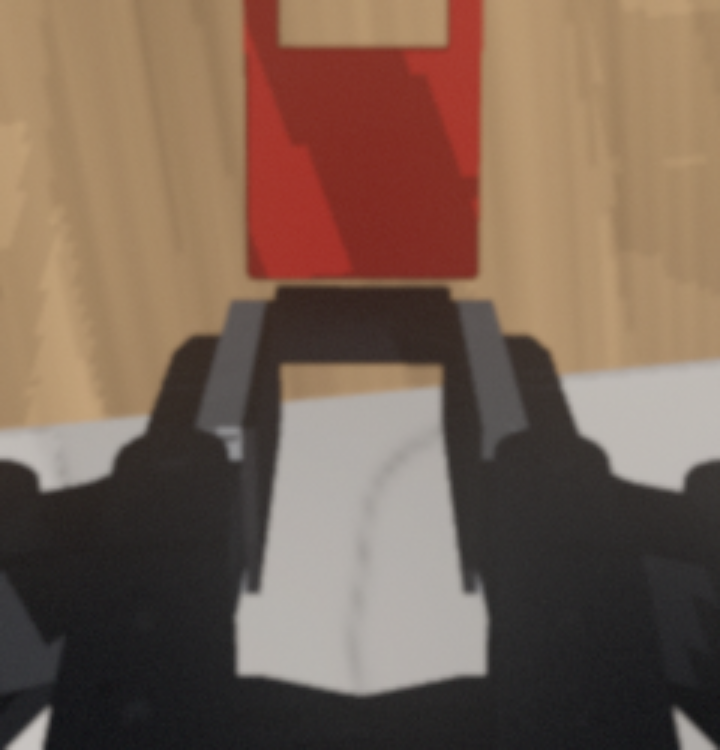

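View pics/s15.png

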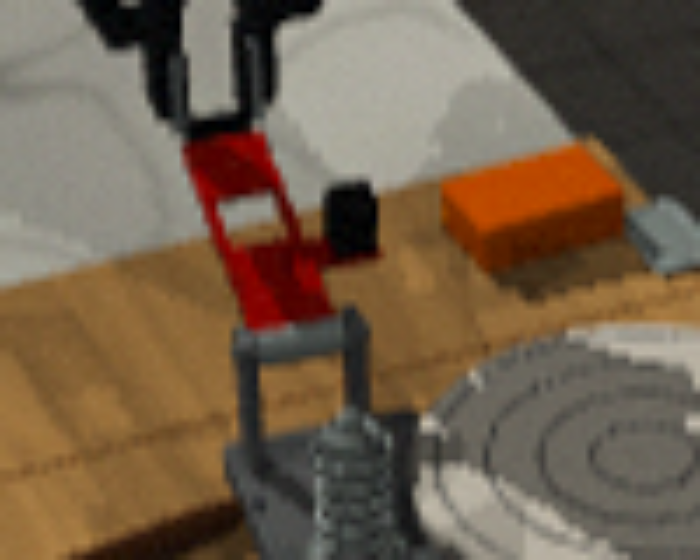

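Run:
```python
from h import *
p=np.array(bot.read_position()); o=p-bar(3.0); print(o)
for f in np.radians([160,148,136,124,112,100,90,80,70]):
    bot.move_linear(bar(f)+o,speed=.12)
    ft=bot.read_ft_force(); print(int(np.degrees(f)),bot.read_gripper_width(),np.array(ft),bot.read_position()-bar(f)-o)
    if np.linalg.norm(ft)>12: break
print(bot.read_clock())
save(bot.camera('side')[60:190,220:380],'s16',5)
```

```text
[-0.0003  0.0031 -0.0134]
160 0.27661548467250446 [-1.6621 -4.0547 -2.4311] [-0.0003 -0.0022  0.0003]
148 0.2714048516385604 [-1.2609 -6.8417 -5.5397] [-0.0005 -0.0033 -0.0004]
136 0.2580787892571241 [-0.0955 -9.5007 -9.792 ] [-0.0007 -0.0043 -0.0007]
27.2083
```

View pics/s16.png

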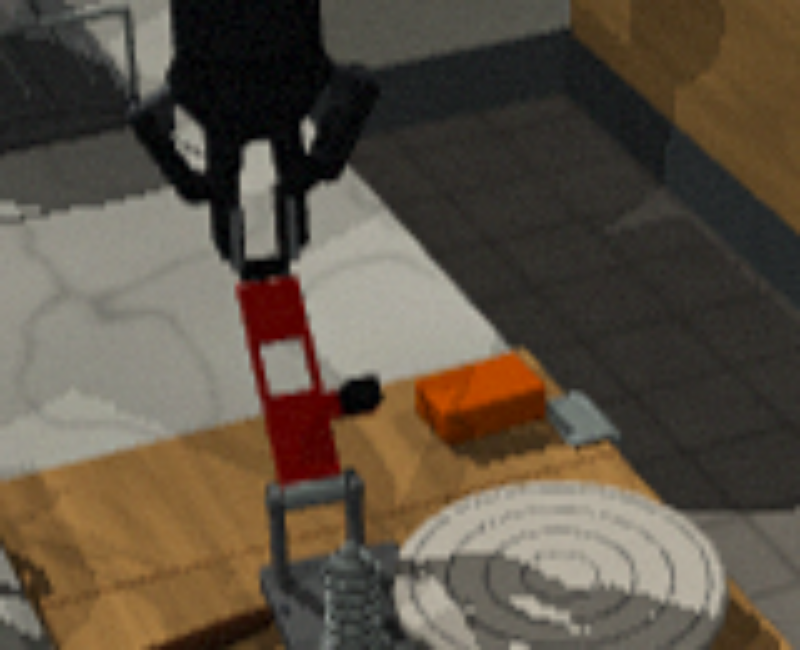

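Run:
```python
from h import *
p0=bar(3.0)+np.array([-.0003,.0031,-.0134]); pos=np.array(bot.read_position()); print(pos)
fs=np.linspace(1,3,2001)
for ph in (2.86,2.90,2.93,2.96,3.0):
    o=p0-bar(ph); d=[np.linalg.norm(bar(f)+o-pos) for f in fs]; i=np.argmin(d); print(ph,o,np.degrees(fs[i]),bar(fs[i])+o-pos)
o=p0-bar(2.93); d=[np.linalg.norm(bar(f)+o-pos) for f in fs]; f=fs[np.argmin(d)]
bot.move_linear(bar(f)+o,speed=.03); print(bot.read_position(),bot.read_ft_force(),bot.read_gripper_width())
```

```text
[0.5879 0.2391 0.1621]
2.86 [ 0.0001  0.0065 -0.0306] 128.5717292273567 [-0.0002 -0.0042 -0.0052]
2.9 [-0.0001  0.0053 -0.0257] 130.3478983922623 [ 0.     -0.0025 -0.0029]
2.93 [-0.0001  0.0045 -0.022 ] 131.72299710057626 [ 0.0002 -0.0011 -0.0012]
2.96 [-0.0002  0.0038 -0.0183] 133.09809580889024 [0.0003 0.0004 0.0004]
3.0 [-0.0003  0.0031 -0.0134] 134.93156075330887 [0.0006 0.0025 0.0026]
[0.5881 0.2386 0.162 ] [-2.2766  0.5698  0.385 ] 0.2544414816599515
```

Run:
```python
from h import *
o=np.array([-.0001,.0045,-.022]); z=np.array([0,0,1])
for g in [122,113,104,95,86,78,70]:
    f=np.radians(g)
    bot.move_linear(bar(f)+o,speed=.1)
    F=np.array(bot.read_ft_force()); r=-np.cos(f)*yt+np.sin(f)*z
    print(g,bot.read_gripper_width(),F,"Fr",F@r,bot.read_position()-bar(f)-o)
    o=o+r*np.clip(.00025*(F@r),-.002,.002)
    if np.linalg.norm(F)>14 or bot.read_gripper_width()<.15: break
print(o,bot.read_clock())
save(bot.camera('side')[30:190,220:380],'s17',4.5)
```

```text
122 0.25576056799625657 [-3.1749  4.1697  3.0706] Fr 4.615308873400371 [0.0001 0.0007 0.0011]
113 0.25891969250679775 [-4.1486  3.0049  4.7298] Fr 5.342605015978849 [0.0001 0.0007 0.0005]
104 0.24962718803685263 [-3.2096  1.5169  3.4976] Fr 3.673078308784909 [ 0.      0.0001 -0.0001]
95 0.24668993279728393 [-4.5868  1.9976  5.9915] Fr 6.097804522902284 [ 0.0001 -0.0001  0.0003]
86 0.23834596367902153 [-4.2367 -0.1368  8.2525] Fr 8.274392817526499 [ 0.     -0.0005  0.0005]
78 -0.007772817798183916 [-0.26   -0.498   6.5346] Fr 6.500636281187749 [ 0.0019 -0.0012  0.0008]
[ 0.      0.0055 -0.0138] 29.65
```

View pics/s17.png

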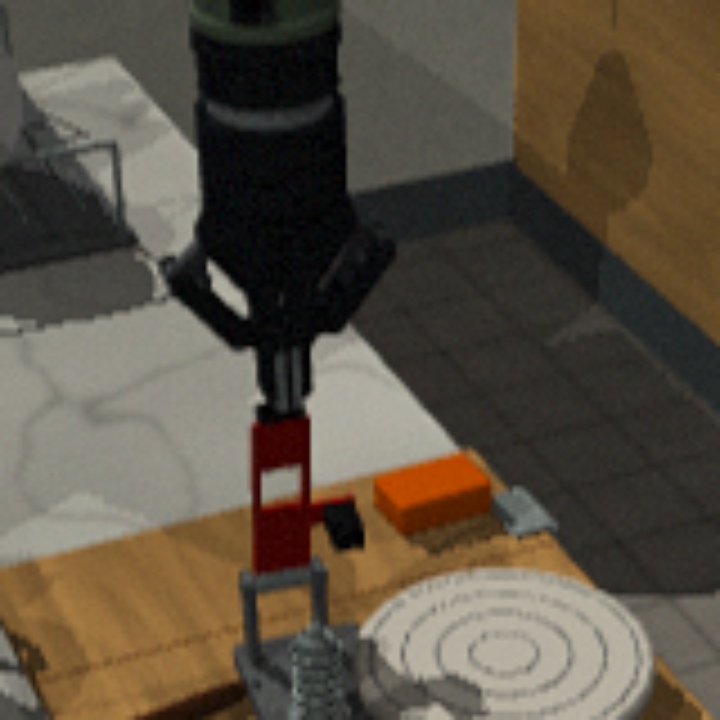

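Run:
```python
from h import *
p=np.array(bot.read_position()); print(p,bar(np.radians(82)))
bot.move_linear(p+[0,0,.03],speed=.15)
s=bar(np.radians(84))+.045*yt; s[2]=.25
bot.move_linear(s,speed=.2)
s[2]=.192
bot.move_linear(s,speed=.15,until_force=6)
print(bot.read_position(),bot.read_ft_force())
save(bot.camera('side')[30:190,220:380],'s18',4.5)
save(bot.camera('scene')[30:190,320:480],'c18',4.5)
print(bot.read_clock())
```

```text
[0.5782 0.1302 0.1991] [0.5772 0.1341 0.2151]
[0.5825 0.1825 0.1919] [-0.3207 -0.3956  0.1219]
31.125
```

View pics/s18.png

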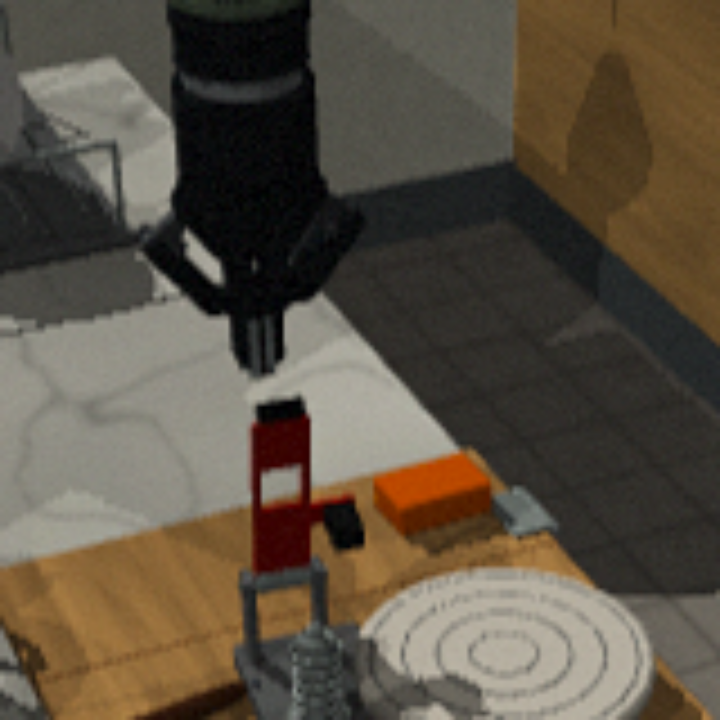

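View pics/c18.png

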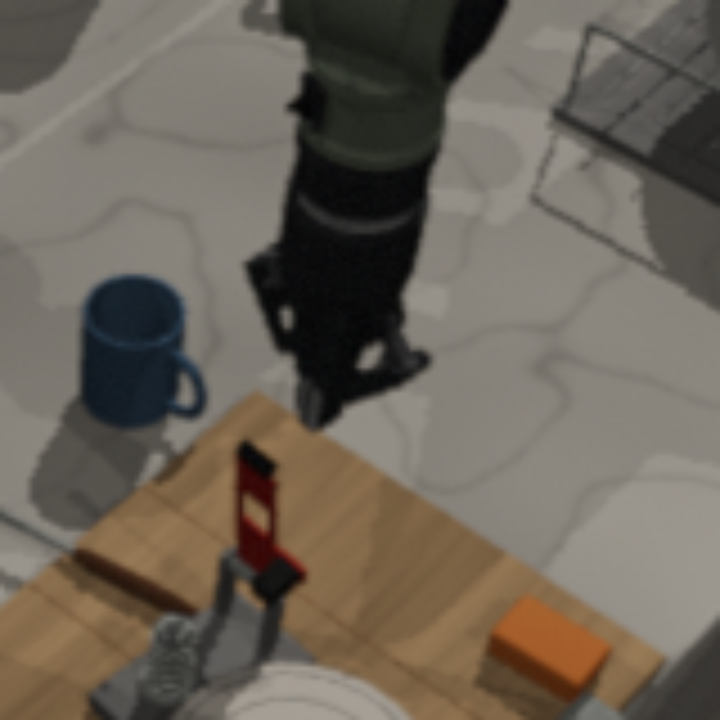

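Run:
```python
from h import *
S,D=cam('scene'),cam('side')
print("bar",tri([S,D],[(377.1,132.2),(281.8,120.7)]),"tip",tri([S,D],[(390,123.8),(277.3,112.7)]))
```

```text
bar [0.5774 0.139  0.2127] tip [0.5834 0.1871 0.2094]
```

Run:
```python
from h import *
p=np.array(bot.read_position())
bot.move_linear([p[0],p[1],.178],speed=.1)
t=Hn-.065*yt; t[2]=.178
print(bot.move_linear(t,speed=.1,until_force=8), bot.read_position(),bot.read_ft_force())
save(bot.camera('side')[30:190,220:380],'s19',4.5)
save(bot.camera('scene')[30:190,320:480],'c19',4.5)
print(bot.read_clock())
```

```text
False [0.5719 0.085  0.1782] [-0.0128 -0.8184  0.2862]
32.6583
```

View pics/s19.png

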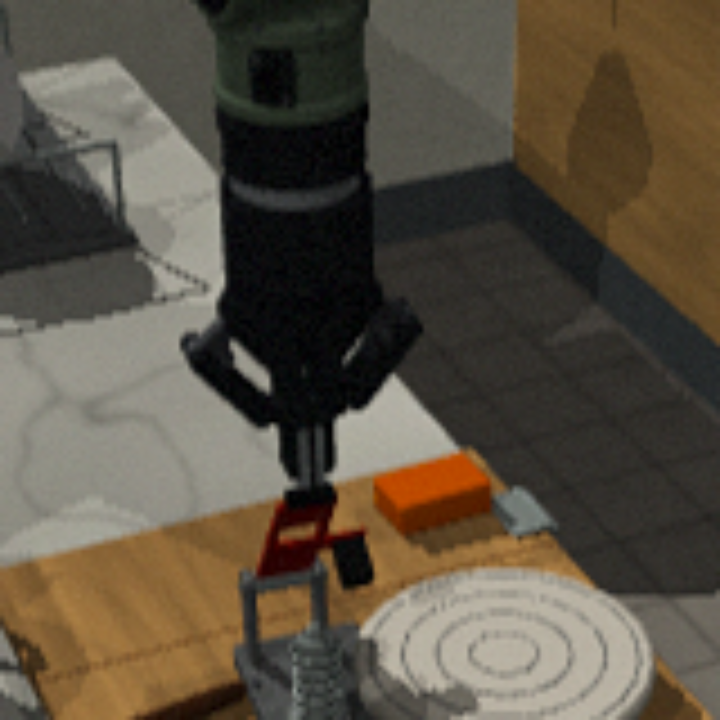

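View pics/c19.png

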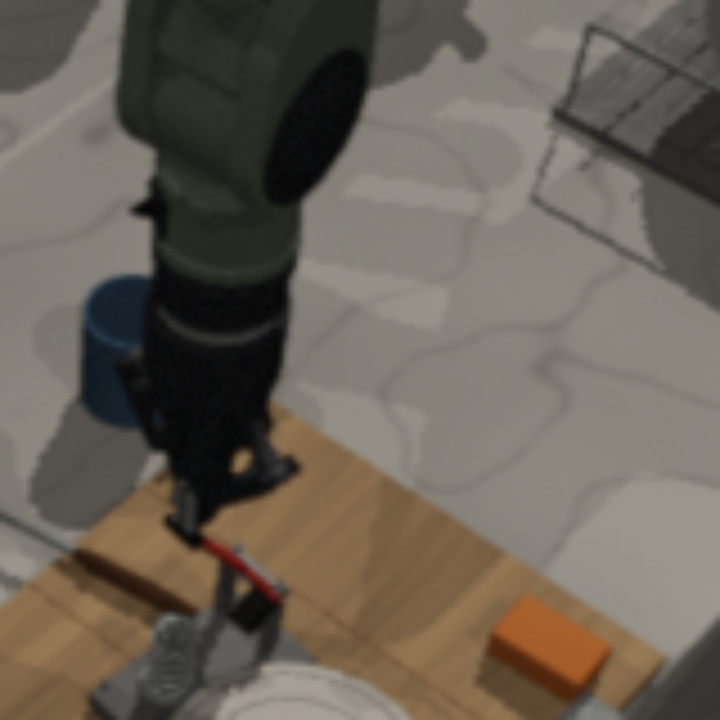

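Run:
```python
from h import *
p=np.array(bot.read_position())
bot.move_linear([p[0],p[1],.195],speed=.15)
def T(g,dz=-.004): 
    t=bar(np.radians(g))+.003*yt; t[2]+=dz; return t
t=T(50); t[2]=.195
bot.move_linear(t,speed=.15)
for g in (45,36,28,20,13):
    h=bot.move_linear(T(g),speed=.1,until_force=5); print(g,h,bot.read_ft_force())
    if h: break
save(bot.camera('side')[30:190,220:380],'s20',4.5)
print(bot.read_clock())
```

```text
45 False [ 0.0169 -0.0405 -0.0564]
36 False [ 0.2291 -0.5424  0.5326]
28 False [0.4394 0.4779 0.2172]
20 False [ 0.102  -0.3375  0.3721]
13 False [-0.3718  0.1853 -0.4288]
34.875
```

View pics/s20.png

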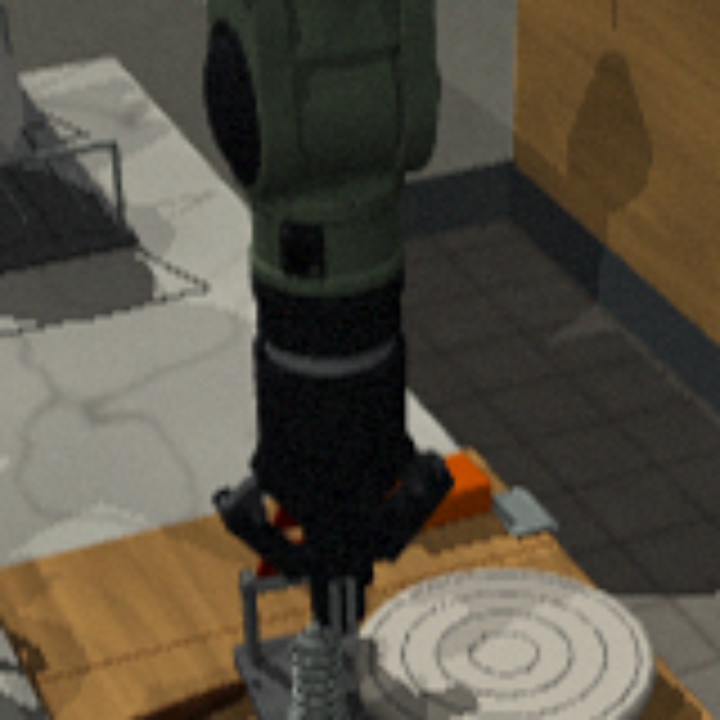

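Run:
```python
from h import *
p=np.array(bot.read_position())
bot.move_linear(p-.03*yt,speed=.15)
bot.move_linear(p-.03*yt+[0,0,.14],speed=.2)
save(bot.camera('side')[30:190,220:380],'s21',4.5)
save(bot.camera('scene')[30:190,320:480],'c21',4.5)
save(bot.camera('wrist'),'w21')
print(bot.read_clock(),bot.read_position())
```

```text
36.225 [0.5617 0.0024 0.2558]
```

View pics/s21.png

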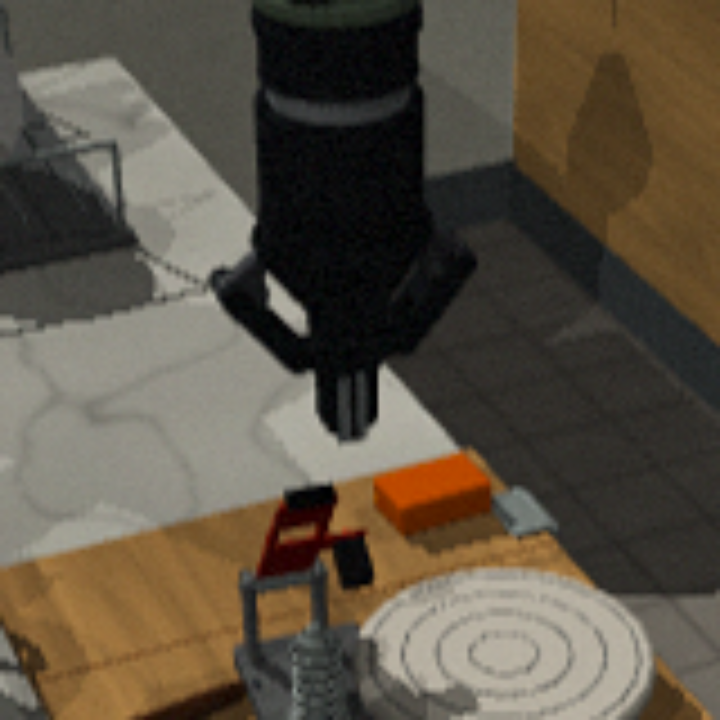

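View pics/c21.png

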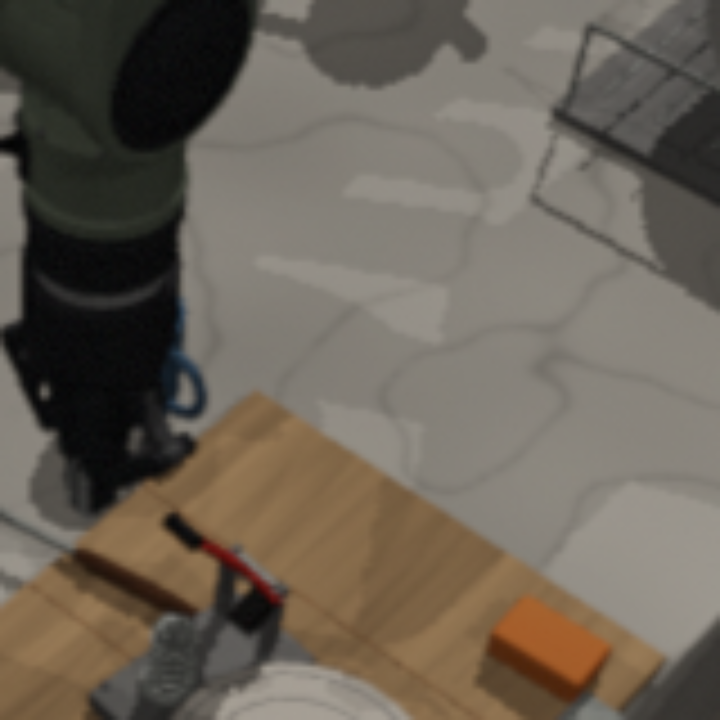

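Run:
```python
from h import *
S,D=cam('scene'),cam('side')
b=tri([S,D],[(360.7,147.1),(288.9,140.4)]); d=b-Hn; print(b,np.degrees(np.arctan2(d[2],-d@yt)))
f=np.arctan2(d[2],-d@yt)
def T(g,dz): 
    t=bar(g)+.010*yt; t[2]+=dz; return t
t=T(f,.04); bot.move_linear(t,speed=.25)
dz=-.012
for g in np.arange(f,np.radians(14),-np.radians(9)):
    h=bot.move_linear(T(g,dz),speed=.1,until_force=5); print(int(np.degrees(g)),h,np.array(bot.read_ft_force()),bot.read_position())
    if h: break
save(bot.camera('side')[30:190,220:380],'s22',4.5)
save(bot.camera('scene')[80:240,280:440],'c22',4.5)
print(bot.read_clock())
```

```text
[0.5706 0.0816 0.1921] 55.95640294370984
55 False [ 0.4245  0.8974 -0.2465] [0.5728 0.0909 0.1842]
46 False [ 0.7927 -0.6703 -1.085 ] [0.5704 0.0754 0.1714]
37 False [-0.3038  0.5707  0.2023] [0.5688 0.0626 0.157 ]
28 False [ 0.0238 -0.8483 -0.1748] [0.5677 0.0518 0.141 ]
19 False [0.5892 0.7183 0.1401] [0.5668 0.0434 0.1234]
38.9083
```

View pics/s22.png

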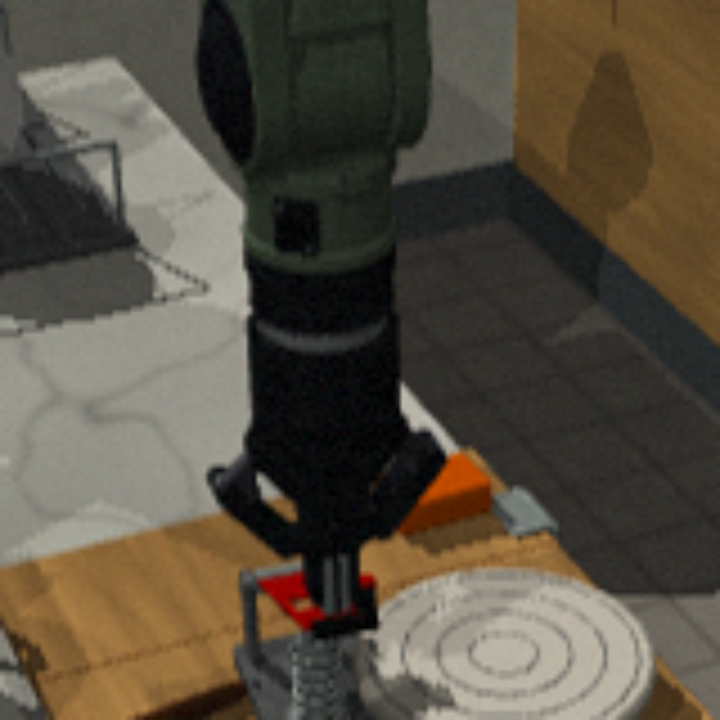

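View pics/c22.png

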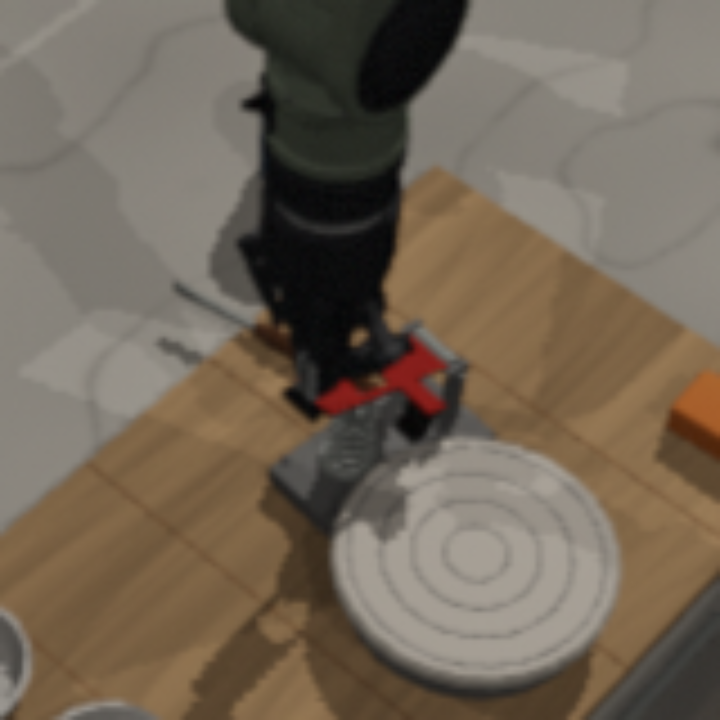

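Run:
```python
from h import *
def T(g,dz): 
    t=bar(g)+.010*yt; t[2]+=dz; return t
h=bot.move_linear(T(np.radians(12),-.012),speed=.08,until_force=4); print(h,bot.read_position(),bot.read_ft_force())
if not h:
    t=T(0,-.012); t[2]=.066
    h=bot.move_linear(t,speed=.025,until_force=2.2); print(h,bot.read_position(),bot.read_ft_force())
save(bot.camera('side')[80:190,240:350],'s23',6.5)
print(bot.read_clock())
```

```text
False [0.5662 0.0383 0.1066] [ 0.2307  0.1005 -0.5384]
True [0.5662 0.0356 0.069 ] [ 0.7894 -0.6814  2.9108]
40.6833
```

View pics/s23.png

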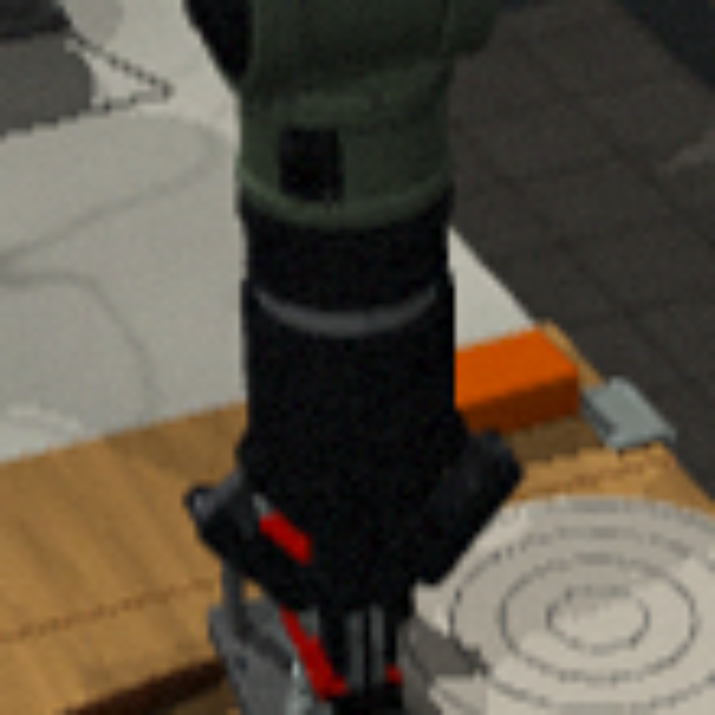

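Run:
```python
from h import *
p=np.array(bot.read_position())
bot.move_linear(p+[0,0,.1],speed=.15)
bot.move_pose([Hn[0]-.055*yt[0]+.0744+.004,Hn[1]-.08,.20],R2q(down(np.pi/2)))
K=cam('wrist');im=bot.camera('wrist');save(im,'w24')
for f in (-.06,0,.07): print(f,proj(K,bar(f)))
D=cam('side');save(bot.camera('side')[110:220,240:350],'s24',6.5)
S=cam('scene');save(bot.camera('scene')[120:220,310:410],'c24',7)
for f in (-.06,0,.07,.15): print(f,(proj(D,bar(f))-[240,110])*6.5,(proj(S,bar(f))-[310,120])*7)
print(bot.read_clock())
```

```text
-0.06 [258.9066  74.6113]
0 [257.0372  74.1221]
0.07 [255.5486  73.6131]
-0.06 [368.2512 504.8429] [234.8898 436.0142]
0 [367.8385 489.7687] [235.3619 425.517 ]
0.07 [366.9205 471.1715] [236.9791 412.3792]
0.15 [365.2952 448.7074] [240.2478 396.2577]
43.0083
```

View pics/s24.png

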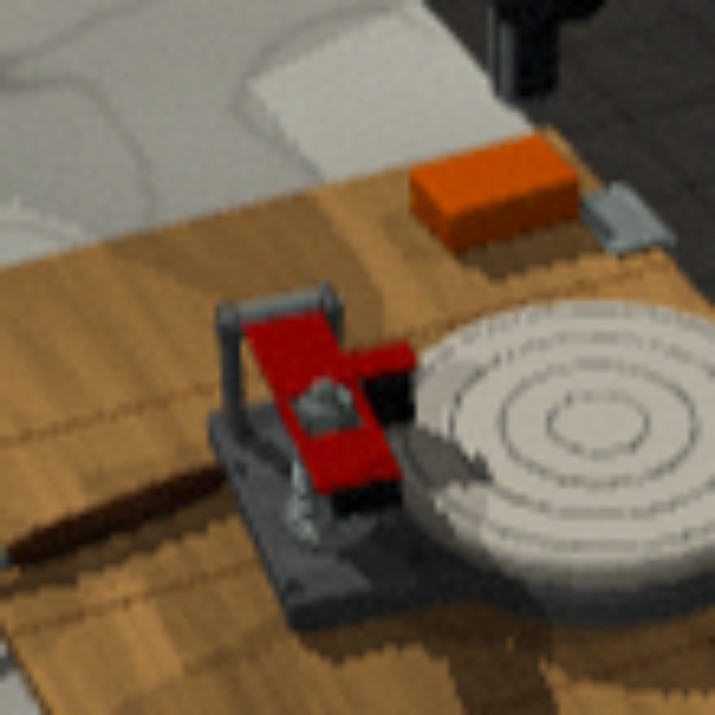

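View pics/c24.png

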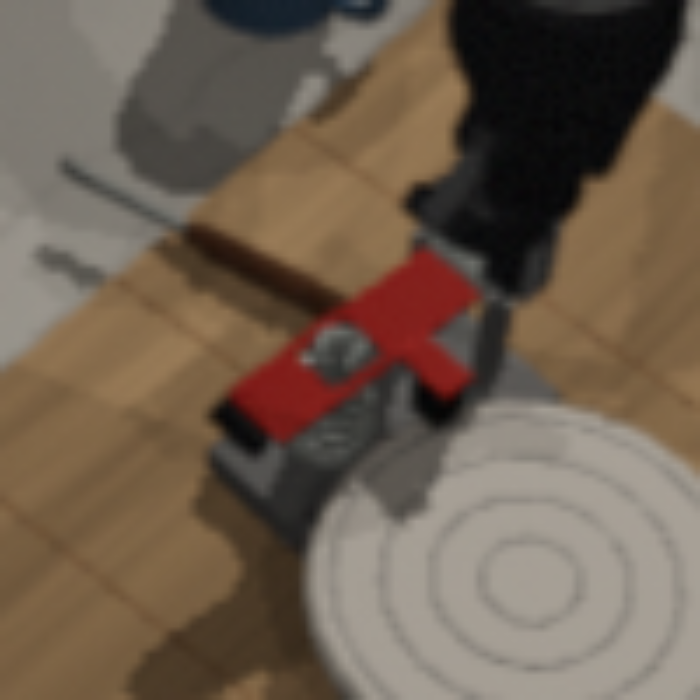

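View pics/w24.png

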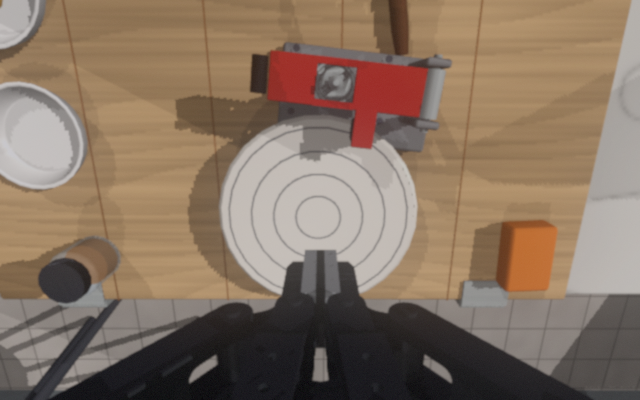

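Run:
```python
from cell import bot
print(bot.read_ft_force(),bot.read_clock()); bot.close_job()
```

```text
[ 0.59710417 -0.72680502  0.05737874] 43.0083
the job is handed in; nothing more can be done
```

I refitted the spring, closed the lever onto it and handed the job in at 43 s of the 72 s allowed; the job reports no verdict.

- **Spring:** I read the groove and tail angles from the wrist camera and turned the spring by -29°. It ran down the groove without snagging and met the seat at about 1.6 N. The height at contact put its lower end about 1 mm above or on the seat, within my error of about 1 mm. The pictures taken with the lever still open looked fully home and upright.
- **Lever:** This part took several tries.
  - The first pinch of the bar missed.
  - The second peaked at about 14 N on the tool, because my estimate of the swing arc was off. It then slipped off near vertical.
  - The first downward pass went past the bar without moving it.
  - I finished by pushing the lever over and down with the shut fingers, stopping at 2–3 N.
- **Final checks:** The side and scene cameras put the bar at about -0.02 and -0.01 rad, with the rod in the slot. The robot is clear of everything.
- **Not checked:** I did not measure the spring's seating again after the lever came down. I also did not measure the other objects' positions, but they looked unmoved in the last pictures where they showed.

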